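# Find the deep well for the tall clove tube

## Task

The tall steel-capped clove tube stands too high in the slanted spice rack, because its well has a dark spacer at the bottom for short tubes: draw it out, try it in the empty wells, and leave it, cap up, in the one well without a spacer, where it goes in all the way. The wells look alike, so feel how deep it goes; in a well with a spacer it stops early and must come out again. The tube is glass: lower it in your grip until it stands on the bottom, never let it drop, and leave the short tube, the gas knob and the other kitchen things as they are.

Things in the scene. Friction and masses are not known exactly. Their poses are not given: they have to be found in the camera images.
- tall_tube: Round glass tube of dark cloves with a steel cap, 24 mm in diameter and 120 mm long (cap: the top 20 mm, same diameter), about 0.09 kg. Origin: centre of its foot; z runs along the tube towards the cap. The foot's rim is bevelled by 3 to 4 mm. It starts in a rack well that has a spacer, 80 mm of it standing out of the deck.
- short_tube: Round tube of yellow spice with a green cap, 24 mm in diameter and 70 mm long, standing in another well that has a spacer, 30 mm of it out of the deck. Origin: centre of its foot, z towards the cap. To be left alone.
- rack: Fixed wooden rack, base 115 x 294 mm, about 100 mm high: a solid block whose top (deck) slants 25 degrees, so that tubes lean to its -x side (the robot). Origin: centre of its base at shelf level; x to the rear, y along the row, z up. One well only is free and 70 mm deep; the other four have a dark spacer and are 40 mm deep; which is which differs each time.
- deck (a point): Mouth of the middle well, centre of the deck surface (58 mm along x, 270 mm along y). z points out along the well axes (25 degrees from vertical), y along the row, x up the slope. The five mouths are at y = -0.10, -0.05, 0, 0.05, 0.10 m in this frame (x = z = 0); bore 28 mm, small bevel. In the deep well 50 mm of the tall tube stand out.
- dabba: Round steel spice box with clear lid, 176 mm in diameter, 78 mm high with its knob. Origin: centre of its underside. Bystander.
- bottle: Ribbed green glass bottle with a grey stopper, 73 mm in diameter, 183 mm high. Origin: centre of its underside. Bystander.
- katori: Steel bowl, 90 mm in diameter, 40 mm high. Origin: centre of its underside. Bystander.
- spoon_rest: Wooden tray 200 x 75 x 18 mm, long along its x. Origin: centre of its underside. Bystander.
- spoon: Wooden spoon 175 mm long lying along x on the spoon rest. Origin: near its middle, underside. Bystander.
- gas_knob_mark (a point): White mark, 18 mm off the axis on top of the black turning knob of the red gas regulator, 83 mm above the shelf; the regulator is fixed, 76 mm in diameter, its brass pipe runs from it towards +y. Bystander.

How it is judged:
On the way:
1. The tall tube is drawn right out of the well it stood in (z of tall_tube in the frame of deck above 0.003 m), for 0.1 s.
At the end, for the whole second after the job is handed in: The tall tube stands cap up in the deep well of the rack: its foot at least 64 mm below the deck surface (of 70), in the row of wells (within 12 mm of its line), along the well's axis within 0.12 rad, at rest (below 0.02 m/s and 0.2 rad/s) (z of tall_tube in the frame of deck below -0.064 m and x of tall_tube in the frame of deck between -0.012 and 0.012 m and y of tall_tube in the frame of deck between -0.115 and 0.115 m and angle between the z axis of tall_tube and the z axis of deck, either way round below 0.12 rad and linear speed of tall_tube below 0.02 m/s and angular speed of tall_tube below 0.2 rad/s); the robot touches nothing.
It fails at once if The tall tube is let drop (moving faster than 0.35 m/s with no finger touching it) (linear speed of tall_tube above 0.35 m/s and contact force between the fingers and tall_tube below 0.05 N).
It fails at once if The short tube is moved by more than 15 mm (distance of short_tube from where it was at the start of the episode above 0.015 m).
It fails at once if The gas knob is turned (its mark moves by more than 8 mm) (distance of gas_knob_mark from where it was at the start of the episode above 0.008 m).
It fails at once if The spice box, bottle, bowl, spoon rest or spoon is moved by more than 20 mm (distance of any of dabba, bottle, katori, spoon_rest, spoon from where it was at the start of the episode above 0.02 m).
It also fails if it takes over 72 s, if anything falls off the work surface, if the arm or the gripper's body presses on something with over 40 N, if the wrist force passes 120 N, or if a joint passes its speed limit or range.

## Robot

A 7-joint arm with a two-finger parallel gripper is mounted at the origin on the work surface. World frame = base frame: x ahead of the robot, y to its left, z up, the work surface at z = 0. Lengths are in m, angles in rad, forces in N, time in s.
With the tool pointing down it reaches from about 0.4 to 0.875 m from the base axis. Payload 19.3 kg.
Tool frame: the origin (TCP) lies between the finger pads; the fingertips stand arm.nose_length ahead of it and the grasp point (between the pads) lies 8 mm behind it (arm.nose_length is the distance from the TCP to the fingertips, in m); z points along the fingers, y is the direction in which the jaws open and shut (so a half turn about z gives the same grasp; the last joint's range is limited). The gripper opens to 85 mm and grips with 20 to 120 N. Pads are 22 mm wide; open, the fingers measure 114 mm over their backs; the gripper's body (76 mm by 85 mm) begins 54 mm behind the grasp point. The pads swing forward as they close: fully open they stand 13 mm farther back than shut.
Start: joints at [-1.241, 0.521, -0.036, 1.599, 0.021, 1.021, -0.113], TCP at [0.243, 0.576, 0.212] pointing down, gripper open.
Joint ranges: [-2.91, 2.91], [-0.3, 2.13], [-1.5, 1.42], [0.17, 2.43], [-1.26, 4.41], [0.16, 1.93], [-2.52, 2.52]. Speed limits (rad/s): [1.89, 1.89, 2.39, 2.39, 3.01, 3.01, 3.01].

## Interface

Orientations are given as a rotation vector (axis times angle).
In Python, from bench import arm gives the robot as it stands. The module is installed in compiled form; this text tells all that it offers.
- The arm moves only by the tool step_arm, never from a script. Its argument "rows" is a list of rows, each an object of numbers: "rx", "ry", "rz": the turn, a rotation vector about the tool's x, y, z in units of 0.5 rad (1.0 is 0.5 rad); "x", "y", "z": the shift along the tool's x, y, z in units of 0.75 m (1.0 is 0.75 m); "fingers": the opening, from -1 (shut) to 1 (fully open), so that 0 is half open. In form: [{"rx": .., "ry": .., "rz": .., "x": .., "y": .., "z": .., "fingers": ..}, ...]. A call has 1 to 10 rows; each row is the pose to reach, as a shift and turn from the pose commanded when the call began, along the tool's axes at that moment; what a row does not reach only later rows make up. A row lasts 1/8 s, in which the tool goes at most 62.5 mm and 10.7 degrees, less where a joint would pass 70% of its speed; a pose out of reach is approached as far as the arm can. A call with a number of a shift or a turn outside -1 to 1 is refused whole. A call with a gripper value outside its range is refused whole. The fingers move at their own pace and stop on an object; "force" is the grip in N (left out, the last holds). Time passes only in rows, so rows that repeat a pose let the fingers close. It gives the time, the measured TCP pose, the force and the opening at its end, in the units of the state.
- arm.observe(): the state, without advancing time (a new reading comes with each control period).
- arm.snapshot(name): name is "scene" or "top" or "wrist"; returns the picture (400x640x3 uint8, red, green, blue); there is no depth.
- arm.camera_params(name): a dict with "fx", "fy", "cx", "cy" (pixels), "D" ([k1, k2, p1, p2, k3] as OpenCV has them; the pictures are not rectified), "extrinsics" (4x4, takes a point from world to camera coordinates). Camera axes: x right, y down, z forward; pixel columns grow to the right and rows downward; lengths in m; the calibration is good to about 2 mm. A picture is of the moment at which its call begins: read the wrist's pose just before it. camera_params takes no time and is no camera call; for the wrist camera it gives the pose at the moment of the call.
- arm.sign_off(): hands the job in, once; it reports no verdict.
The state is a dict: "time_s": time; "qpos": joint angles; "joint_velocities": joint speeds; "tau": joint torques, N m; "tcp_pos": TCP position; "ee_rot": TCP orientation; "force": force on the tool from outside, world axes, zero at the start; "wrist_torque": the same for the moment, N m; "gripper_width": finger opening in m.
Only numpy, scipy, OpenCV 4.12 (cv2) and the standard library are available. Lean on these libraries where they do the work, as an engineer would, in place of code of your own. Each camera call takes 0.05 s, during which the arm holds its last target. There are 200 camera calls.

## Working session

There is one attempt and no reset: what is moved stays moved. The work goes in short steps, Python scripts to look and compute and a tool call to move; the robot and the scene stay as the last step left them, time stands still between calls to the robot, and variables do not carry over. Pictures are saved under pics/ and viewed, about 8 in all and at most 12, crops included, and the job is handed in when it is done.

Besides the shell and the picture viewer there is one more tool, called after "Request:" as name(argument=value, ...) on one line, values as JSON. step_arm: Moves the arm, as the interface text tells. Shifts and turns lie within -1 to 1; 1 stands for 0.75 m of shift or 0.5 rad of turn. Its arguments: {"type":"object","properties":{"rows":{"type":"array","items":{"type":"object","properties":{"rx":{"type":"number"},"ry":{"type":"number"},"rz":{"type":"number"},"x":{"type":"number"},"y":{"type":"number"},"z":{"type":"number"},"fingers":{"type":"number"}}}},"force":{"type":"number"}},"required":["rows"]}

```bash
mkdir -p pics; python3 - <<'E'
from bench import arm
import cv2
print(arm.observe(), arm.nose_length)
for n in("scene","top"):
    im=arm.snapshot(n); cv2.imwrite(f"pics/{n}0.png",im[:,:,::-1]); print(n,arm.camera_params(n))
E
```

```text
{'time_s': 0.0, 'qpos': array([-1.24118246,  0.52202552, -0.0363363 ,  1.59998288,  0.02119313,
        1.0211071 , -0.11276637]), 'joint_velocities': array([ 0.00125346,  0.00092644,  0.00066771, -0.00049297, -0.00010927,
        0.00045581, -0.00052304]), 'tau': array([ 8.64230751e-04, -9.27112627e+01,  1.97975881e+00, -3.69909346e+01,
        1.78443524e-02,  8.46288021e-03,  5.19958996e-05]), 'tcp_pos': array([0.24317027, 0.57537143, 0.21132747]), 'ee_rot': array([-6.23778395e-01, -3.07888299e+00,  1.77077489e-03]), 'force': array([-0.33598887, -0.6455799 ,  0.88172108]), 'wrist_torque': array([-0.0149799 ,  0.02515516,  0.02366359]), 'gripper_width': 0.08545547358127083} 0.011
scene {'fx': 511.97593674882836, 'fy': 511.97593674882836, 'cx': 321.61943045722893, 'cy': 199.15341092667694, 'D': array([-0.10510975,  0.        ,  0.        ,  0.        ,  0.        ]), 'extrinsics': array([[ 0.49211746,  0.87048744, -0.00848683, -0.25016158],
       [ 0.48183106, -0.28048986, -0.83015918, -0.20147889],
       [-0.72502361,  0.40444661, -0.55746184,  1.74857653],
       [ 0.        ,  0.        ,  0.        ,  1.        ]])}
top {'fx': 419.26709947914134, 'fy': 419.26709947914134, 'cx': 321.7219094374864, 'cy': 196.71406728532278, 'D': array([0.0222219, 0.       , 0.       , 0.       , 0.       ]), 'extrinsics': array([[ 0.02660145, -0.999637  ,  0.00427012, -0.05083723],
       [-0.99562431, -0.02687697, -0.08949779,  0.52822123],
       [ 0.08958007, -0.00187067, -0.99597787,  1.43144774],
       [ 0.        ,  0.        ,  0.        ,  1.        ]])}
```

View pics/scene0.png

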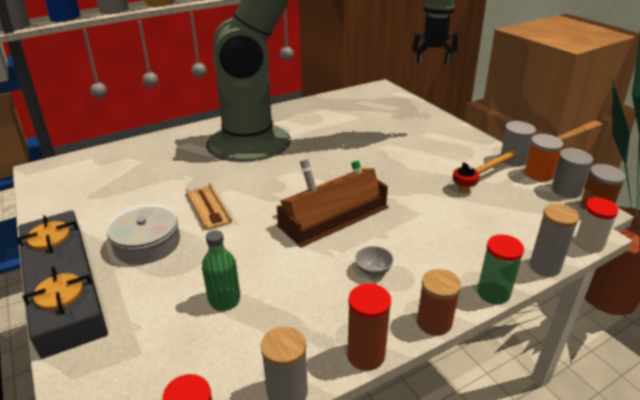

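View pics/top0.png

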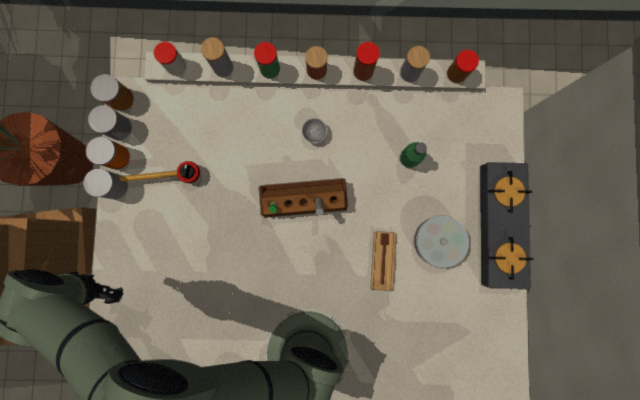

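The top view shows the rack at about (303,198). The short tube (green) is in its left well at (275,208), the tall tube is at (319,206), and there are empty mouths near 287, 303 and 334. I'll zoom in next.

```bash
cat > h.py <<'E'
import numpy as np, cv2
from bench import arm
from scipy.spatial.transform import Rotation as R
def ray(name,uv,P=None):
    P=P or arm.camera_params(name)
    K=np.array([[P['fx'],0,P['cx']],[0,P['fy'],P['cy']],[0,0,1]])
    n=cv2.undistortPoints(np.array([[uv]],float),K,np.array(P['D']))[0,0]
    E=np.array(P['extrinsics']); A=E[:3,:3]
    return -A.T@E[:3,3], A.T@np.array([n[0],n[1],1])
def onplane(name,uv,z,P=None):
    o,d=ray(name,uv,P); return o+d*(z-o[2])/d[2]
def proj(name,X,P=None):
    P=P or arm.camera_params(name)
    K=np.array([[P['fx'],0,P['cx']],[0,P['fy'],P['cy']],[0,0,1]]);E=np.array(P['extrinsics'])
    return cv2.projectPoints(np.atleast_2d(np.array(X,float)),cv2.Rodrigues(E[:3,:3])[0],E[:3,3],K,np.array(P['D']))[0][:,0]
E
python3 - <<'E'
from h import *
im=cv2.imread("pics/top0.png")[165:230,250:360]
cv2.imwrite("pics/topc.png",cv2.resize(im,None,fx=7,fy=7,interpolation=cv2.INTER_CUBIC))
for p in[(275,208),(287,203),(303,202),(319,201),(334,199)]: print(p,onplane("top",p,.08))
E
```

```text
(275, 208) [0.4824736  0.11776531 0.08      ]
(287, 203) [0.50020825 0.07846742 0.08      ]
(303, 202) [0.50497903 0.02532339 0.08      ]
(319, 201) [ 0.50975541 -0.02787296  0.08      ]
(334, 199) [ 0.51779171 -0.07769769  0.08      ]
```

View pics/topc.png

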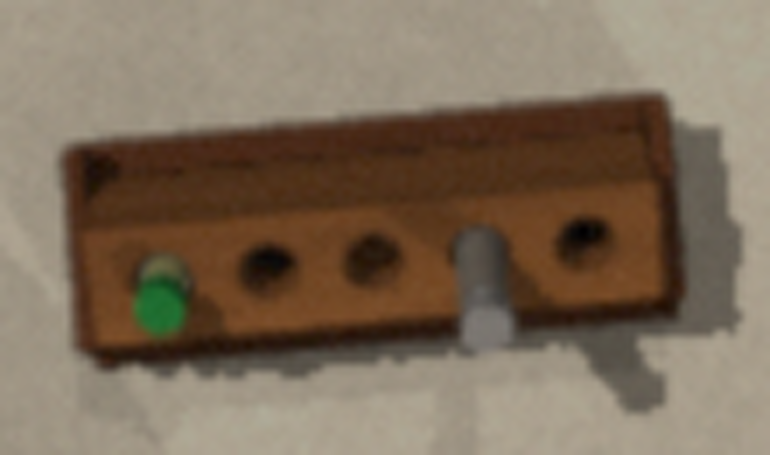

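```bash
cat >> h.py <<'E'
S25,C25=np.sin(np.radians(25)),np.cos(np.radians(25))
def deckR(yaw):
    xr=np.array([np.cos(yaw),np.sin(yaw),0]); zz=np.array([0,0,1.])
    return np.c_[C25*xr+S25*zz, np.cross(zz,xr), C25*zz-S25*xr]
def toolR(yaw):
    D=deckR(yaw); return np.c_[D[:,1],D[:,0],-D[:,2]]
def plan(p,Rt,pos=None,rot=None):
    s=arm.observe(); p0=s['tcp_pos'] if pos is None else pos
    R0=R.from_rotvec(s['ee_rot'] if rot is None else rot)
    d=R0.inv().apply(np.array(p)-p0)/.75; w=(R0.inv()*R.from_matrix(Rt)).as_rotvec()/.5
    print("shift xyz",d.round(4),"turn",w.round(4),"|mm|",np.linalg.norm(d)*750)
    return d,w
E
python3 - <<'E'
from h import *
m=[onplane("top",p,.085) for p in[(288.1,203.6),(303.3,202.1),(333.6,199.3)]]
print(np.array(m))
v=m[0]-m[2]; yaw=np.arctan2(-v[0],v[1]); print("yaw",yaw,np.linalg.norm(v))
c=m[1]; D=deckR(yaw); print("tall mouth",c-.05*D[:,1])
cap=onplane("top",(319.5,211.5),.085+.08*C25); print("cap",cap, "expected",c-.05*D[:,1]+.08*D[:,2])
E=arm.camera_params("wrist")['extrinsics']; s=arm.observe(); Rt=R.from_rotvec(s['ee_rot']).as_matrix()
print("cam in tool",Rt.T@(-E[:3,:3].T@E[:3,3]-s['tcp_pos']),"\n",(E[:3,:3]@Rt).T.round(2),arm.camera_params("wrist")['fx'])
t=c-.03*D[:,1]+.26*D[:,2]; print(t); plan(t,toolR(yaw))
E
```

```text
[[ 0.49794824  0.07435007  0.085     ]
 [ 0.50429281  0.0241052   0.085     ]
 [ 0.51632955 -0.07623586  0.085     ]]
yaw 0.12146436123847065 0.15170364187564478
tall mouth [ 0.51035111 -0.02552641  0.085     ]
cap [ 0.47057185 -0.03067977  0.15750462] expected [ 0.47679075 -0.02962296  0.15750462]
cam in tool [ 0.07524991  0.00081954 -0.16140688] 
 [[ 0.   -0.96 -0.29]
 [ 1.    0.    0.  ]
 [-0.   -0.29  0.96]] 319.3356482227218
[ 0.39885662 -0.01898757  0.32064002]
shift xyz [-0.4997 -0.6494 -0.145 ] turn [-0.7924 -0.4564  2.0646] |mm| 624.0588465980856
```

Request:
step_arm(rows=[{"x": -0.05, "y": -0.05, "z": -0.05, "rz": 0.3, "fingers": 1}, {"x": -0.1, "y": -0.1, "z": -0.09, "rz": 0.6}, {"x": -0.16, "y": -0.18, "z": -0.13, "rz": 0.9}, {"x": -0.21, "y": -0.25, "z": -0.14, "rz": 1}, {"x": -0.26, "y": -0.32, "z": -0.14, "rz": 1}, {"x": -0.31, "y": -0.38, "z": -0.14, "rz": 1}, {"x": -0.36, "y": -0.45, "z": -0.14, "rz": 1}, {"x": -0.4, "y": -0.52, "z": -0.14, "rz": 1}, {"x": -0.4, "y": -0.52, "z": -0.14, "rz": 1}])

```text
schema error: expected keys rx, ry, rz, x, y, z, fingers
```

```bash
python3 - <<'E'
from h import *
print(arm.observe()['qpos'])
plan([.399,-.019,.32],toolR(.1215))
E
```

```text
[-1.24116975  0.52197409 -0.03630486  1.59994759  0.02120155  1.02109738
 -0.1127886 ]
shift xyz [-0.4999 -0.6493 -0.1441] turn [-0.7924 -0.4564  2.0646] |mm| 623.9947302363959
```

Request:
step_arm(rows=[{"x": -0.05, "y": -0.05, "z": -0.05, "rx": 0, "ry": 0, "rz": 0.3, "fingers": 1}, {"x": -0.1, "y": -0.1, "z": -0.09, "rx": 0, "ry": 0, "rz": 0.6, "fingers": 1}, {"x": -0.16, "y": -0.18, "z": -0.13, "rx": 0, "ry": 0, "rz": 0.9, "fingers": 1}, {"x": -0.21, "y": -0.25, "z": -0.14, "rx": 0, "ry": 0, "rz": 1, "fingers": 1}, {"x": -0.26, "y": -0.32, "z": -0.14, "rx": 0, "ry": 0, "rz": 1, "fingers": 1}, {"x": -0.31, "y": -0.38, "z": -0.14, "rx": 0, "ry": 0, "rz": 1, "fingers": 1}, {"x": -0.36, "y": -0.45, "z": -0.14, "rx": 0, "ry": 0, "rz": 1, "fingers": 1}, {"x": -0.4, "y": -0.52, "z": -0.14, "rx": 0, "ry": 0, "rz": 1, "fingers": 1}, {"x": -0.4, "y": -0.52, "z": -0.14, "rx": 0, "ry": 0, "rz": 1, "fingers": 1}, {"x": -0.4, "y": -0.52, "z": -0.14, "rx": 0, "ry": 0, "rz": 1, "fingers": 1}])

```text
time_s: 1.35
tcp_pos: [0.3678, 0.0987, 0.317]
ee_rot: [-1.37, -2.827, -0.001]
force: [-0.3, 0.6, 0.1]
gripper_width: 0.0857
```

```bash
python3 - <<'E'
from h import *
print(arm.observe()['qpos'])
plan([.399,-.019,.32],toolR(.1215))
E
```

```text
[-0.77838916 -0.01830696  0.35824032  2.04440509  0.00686237  1.1140745
  0.24530828]
shift xyz [-0.1489 -0.0647 -0.0041] turn [-0.8501 -0.2392  1.0764] |mm| 121.8212834580059
```

Request:
step_arm(rows=[{"x": -0.05, "y": -0.02, "z": 0, "rx": -0.2, "ry": -0.05, "rz": 0.25, "fingers": 1}, {"x": -0.1, "y": -0.04, "z": 0, "rx": -0.4, "ry": -0.1, "rz": 0.5, "fingers": 1}, {"x": -0.149, "y": -0.065, "z": 0, "rx": -0.6, "ry": -0.16, "rz": 0.75, "fingers": 1}, {"x": -0.149, "y": -0.065, "z": -0.004, "rx": -0.8, "ry": -0.22, "rz": 1, "fingers": 1}, {"x": -0.149, "y": -0.065, "z": -0.004, "rx": -0.85, "ry": -0.239, "rz": 1, "fingers": 1}, {"x": -0.149, "y": -0.065, "z": -0.004, "rx": -0.85, "ry": -0.239, "rz": 1, "fingers": 1}])

```text
time_s: 2.1
tcp_pos: [0.3992, -0.0176, 0.3199]
ee_rot: [1.818, 2.15, 0.467]
force: [0.3, 0.2, -0.3]
gripper_width: 0.0857
```

```bash
python3 - <<'E'
from h import *
print(arm.observe()['qpos'])
plan([.399,-.019,.32],toolR(.1215))
P=arm.camera_params("wrist"); im=arm.snapshot("wrist"); cv2.imwrite("pics/w1.png",im[:,:,::-1])
np.save("P1.npy",P,allow_pickle=True)
c=np.array([.5043,.0241,.085]);D=deckR(.1215)
print(proj("wrist",[c+D[:,1]*k for k in(-.1,-.05,0,.05,.1)]+[c-.05*D[:,1]+.08*D[:,2]],P))
E
```

```text
[-0.52695667 -0.28283345  0.34220447  2.31080247  0.17418155  0.66769688
 -0.12337019]
shift xyz [-0.0018 -0.0004 -0.0003] turn [-0.0011 -0.019   0.086 ] |mm| 1.3782415550240714
[[321.29358431 214.34478293]
 [322.84256032 179.33676519]
 [324.49505141 141.99893746]
 [326.25947729 102.14307242]
 [328.14475651  59.57012243]
 [322.75897312 195.24387179]]
```

View pics/w1.png

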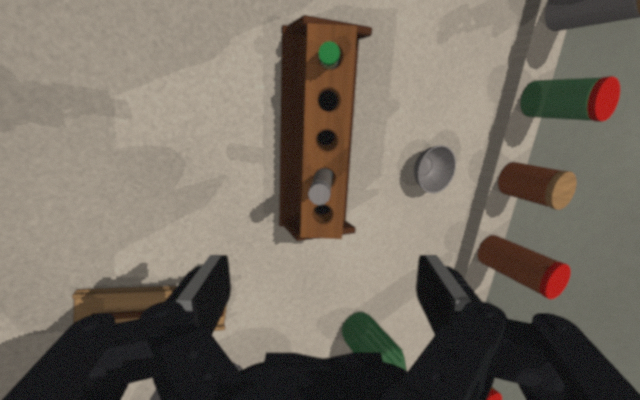

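The wrist view shows the rack from above. The empty mouths are at (329,99), (326,139) and (323,213), the tall tube's cap is at (320,193) and the short tube's cap at (330,54). I'll triangulate against the top view.

```bash
python3 - <<'E'
from h import *
P=np.load("P1.npy",allow_pickle=True).item()
im=cv2.imread("pics/w1.png"); hsv=cv2.cvtColor(im,cv2.COLOR_BGR2HSV)
def blobs(mask,box):
    m=np.zeros_like(mask);x0,y0,x1,y1=box;m[y0:y1,x0:x1]=mask[y0:y1,x0:x1]
    n,l,st,c=cv2.connectedComponentsWithStats(m);return [(c[i].round(1),st[i].tolist()) for i in range(1,n) if st[i][4]>40]
dark=(hsv[:,:,2]<62).astype(np.uint8)*255
W=blobs(dark,(308,80,352,232)); print("wrist dark",W)
steel=((hsv[:,:,1]<60)&(hsv[:,:,2]>90)).astype(np.uint8)*255
print("steel",blobs(steel,(306,165,345,208)))
g=((hsv[:,:,0]>45)&(hsv[:,:,0]<85)&(hsv[:,:,1]>120)).astype(np.uint8)*255
print("green",blobs(g,(308,30,352,75)))
def tri(a,b):
    o1,d1=ray("wrist",a,P);o2,d2=ray("top",b)
    k=np.linalg.lstsq(np.c_[d1,-d2],o2-o1,rcond=None)[0];p,q=o1+k[0]*d1,o2+k[1]*d2
    return (p+q)/2,np.linalg.norm(p-q)
for a,b in[((329,99.5),(288.1,203.6)),((326.3,139),(303.3,202.1)),((323,213),(333.6,199.3)),((319.5,194),(319.5,211.5)),((330,54.5),(273,208.7))]: print(tri(a,b))
E
```

```text
wrist dark [(array([328.2,  99.6]), [318, 89, 21, 22, 358]), (array([326.7, 139.3]), [317, 130, 20, 20, 308]), (array([323.5, 212.1]), [314, 205, 18, 17, 200])]
steel [(array([319.9, 192.1]), [308, 174, 23, 31, 422])]
green [(array([328.8,  53. ]), [318, 42, 22, 23, 365])]
(array([0.49734057, 0.07526431, 0.09351807]), np.float64(0.003147982663344667))
(array([0.50460729, 0.02618535, 0.0872112 ]), np.float64(0.004443695686544452))
(array([ 0.51733874, -0.07458209,  0.0856118 ]), np.float64(0.0038974723584718515))
(array([ 0.47122944, -0.02938487,  0.15869815]), np.float64(0.002969616897969106))
(array([0.47733017, 0.12069681, 0.12095954]), np.float64(0.0021116073676268328))
```

```bash
python3 - <<'E'
from h import *
D=deckR(.126); m=np.array([.5107,-.0243,.087])
for h in(.12,.05): plan(m-.003*D[:,0]+h*D[:,2],toolR(.126))
E
```

```text
shift xyz [-0.0286 -0.0038  0.1831] turn [-0.0018 -0.0148  0.0766] |mm| 138.99012455311836
shift xyz [-0.0293 -0.0037  0.2764] turn [-0.0018 -0.0148  0.0766] |mm| 208.47381191273578
```

Request:
step_arm(rows=[{"x": -0.015, "y": -0.002, "z": 0.07, "rx": 0, "ry": 0, "rz": 0.04, "fingers": 1}, {"x": -0.029, "y": -0.004, "z": 0.14, "rx": 0, "ry": -0.015, "rz": 0.077, "fingers": 1}, {"x": -0.029, "y": -0.004, "z": 0.183, "rx": 0, "ry": -0.015, "rz": 0.077, "fingers": 1}, {"x": -0.029, "y": -0.004, "z": 0.22, "rx": 0, "ry": -0.015, "rz": 0.077, "fingers": 0.6}, {"x": -0.029, "y": -0.004, "z": 0.255, "rx": 0, "ry": -0.015, "rz": 0.077, "fingers": 0.4}, {"x": -0.029, "y": -0.004, "z": 0.276, "rx": 0, "ry": -0.015, "rz": 0.077, "fingers": 0.2}, {"x": -0.029, "y": -0.004, "z": 0.276, "rx": 0, "ry": -0.015, "rz": 0.077, "fingers": 0.2}, {"x": -0.029, "y": -0.004, "z": 0.276, "rx": 0, "ry": -0.015, "rz": 0.077, "fingers": 0.2}])

```text
time_s: 3.15
tcp_pos: [0.4896, -0.0283, 0.1396]
ee_rot: [1.872, 2.122, 0.458]
force: [1.2, -0.2, -0.2]
gripper_width: 0.0511
```

```bash
python3 - <<'E'
from h import *
D=deckR(.126); m=np.array([.5107,-.0243,.087])
plan(m-.003*D[:,0]+.05*D[:,2],toolR(.126)); print(arm.observe()['qpos'])
im=arm.snapshot("wrist"); cv2.imwrite("pics/w2.png",im[:,:,::-1])
E
```

```text
shift xyz [ 0.0017 -0.0076  0.0091] turn [-0.029  -0.0063 -0.0027] |mm| 9.007638152698497
[-0.32878953  0.30706515  0.35490588  2.38036841 -1.26334429  0.16276652
  1.33994666]
```

View pics/w2.png

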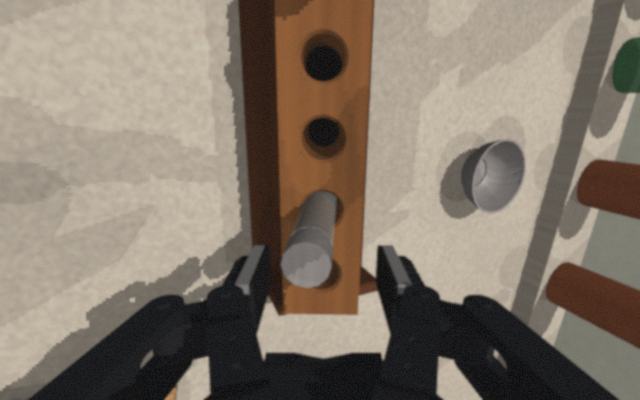

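The wrist view shows the tall cap at (307,260), between the open fingers. But joints 5 and 6 are at their limits and the tool stopped 9 mm short. With the tool tilted 25° the arm can't go lower, so I'll use a vertical tool instead. The jaws will open along the row and the leaning tube will sit tilted between the pads.

```bash
cat >> h.py <<'E'
YAW=.126; D=deckR(YAW); MID=np.array([.5047,.0254,.087])
def toolV(yaw=YAW):
    rx=np.array([np.cos(yaw),np.sin(yaw),0]); return np.c_[-rx,np.cross([0,0,1],rx),[0,0,-1]]
def grasp_tcp(y,foot,g=.098,dx=0):  # TCP for gripping tube at g from foot, foot at deck z=foot
    return MID+y*D[:,1]+dx*D[:,0]+(foot+g)*D[:,2]-[0,0,.008]
E
python3 - <<'E'
from h import *
t=grasp_tcp(-.05,-.04,dx=-.003)+[0,0,.09]; print(t); plan(t,toolV())
E
```

```text
[ 0.48396843 -0.02762563  0.220298  ]
shift xyz [ 0.0023  0.0373 -0.1004] turn [ 0.6699  0.6575 -3.0962] |mm| 80.30523673801821
```

Request:
step_arm(rows=[{"x": 0, "y": 0, "z": -0.06, "rx": 0, "ry": 0, "rz": 0, "fingers": 0.6}, {"x": 0, "y": 0, "z": -0.13, "rx": 0, "ry": 0, "rz": 0, "fingers": 1}, {"x": 0, "y": 0.0, "z": -0.15, "rx": 0.3, "ry": 0, "rz": 0, "fingers": 1}, {"x": 0, "y": 0.0, "z": -0.15, "rx": 0.6, "ry": 0, "rz": 0, "fingers": 1}, {"x": 0, "y": 0.0, "z": -0.15, "rx": 0.85, "ry": 0, "rz": 0, "fingers": 1}, {"x": 0, "y": 0.0, "z": -0.15, "rx": 0.85, "ry": 0, "rz": 0, "fingers": 1}])

```text
time_s: 3.95
tcp_pos: [0.4441, -0.0336, 0.2452]
ee_rot: [-2.075, -2.352, -0.002]
force: [-0.4, 0.8, -0.4]
gripper_width: 0.0854
```

```bash
python3 - <<'E'
from h import *
print(arm.observe()['qpos'])
t=grasp_tcp(-.05,-.04,dx=-.003)+[0,0,.09]; plan(t,toolV())
E
```

```text
[-0.89717538  0.34082153  1.0764916   2.03799214 -0.36859167  0.9734031
  0.4938725 ]
shift xyz [0.0012 0.0538 0.033 ] turn [ 0.0036 -0.0111 -3.1443] |mm| 47.34245044942569
```

Request:
step_arm(rows=[{"x": 0, "y": 0.02, "z": 0, "rx": 0, "ry": 0, "rz": -0.35, "fingers": 1}, {"x": 0, "y": 0.04, "z": 0, "rx": 0, "ry": 0, "rz": -0.7, "fingers": 1}, {"x": 0.001, "y": 0.054, "z": 0, "rx": 0, "ry": -0.01, "rz": -1, "fingers": 1}])

```text
time_s: 4.32
tcp_pos: [0.484, -0.0284, 0.2435]
ee_rot: [1.426, 2.799, 0.0]
force: [-0.1, -0.6, 0.3]
gripper_width: 0.0852
```

Request:
step_arm(rows=[{"x": 0, "y": 0, "z": 0, "rx": 0, "ry": 0, "rz": -0.35, "fingers": 1}, {"x": 0, "y": 0, "z": 0, "rx": 0, "ry": 0, "rz": -0.7, "fingers": 1}, {"x": 0, "y": 0, "z": 0, "rx": 0, "ry": 0, "rz": -1, "fingers": 1}])

```text
time_s: 4.7
tcp_pos: [0.4834, -0.0284, 0.2436]
ee_rot: [0.689, 3.065, 0.001]
force: [0.4, -0.5, 0.2]
gripper_width: 0.0853
```

Request:
step_arm(rows=[{"x": 0, "y": 0, "z": 0, "rx": 0, "ry": 0, "rz": -0.35, "fingers": 1}, {"x": 0, "y": 0, "z": 0, "rx": 0, "ry": 0, "rz": -0.7, "fingers": 1}, {"x": 0, "y": 0, "z": 0, "rx": 0, "ry": 0, "rz": -1, "fingers": 1}, {"x": 0, "y": 0, "z": 0, "rx": 0, "ry": 0, "rz": -1, "fingers": 1}])

```text
time_s: 5.2
tcp_pos: [0.4834, -0.0286, 0.2436]
ee_rot: [-0.081, 3.14, 0.0]
force: [-0.0, 0.3, -0.4]
gripper_width: 0.0851
```

```bash
python3 - <<'E'
from h import *
print(arm.observe()['qpos'])
t=grasp_tcp(-.05,-.04,dx=-.003); plan(t+[0,0,.06],toolV());plan(t,toolV())
E
```

```text
[-0.55774285  0.30238347  0.62156205  1.94512314 -0.21380254  0.95841441
  1.78874977]
shift xyz [-0.0008  0.0013  0.071 ] turn [ 0.0003  0.0012 -0.1482] |mm| 53.28944063545645
shift xyz [-0.0008  0.0013  0.151 ] turn [ 0.0003  0.0012 -0.1482] |mm| 113.2827366377041
```

Request:
step_arm(rows=[{"x": 0.002, "y": 0.001, "z": 0.06, "rx": 0, "ry": 0, "rz": -0.148, "fingers": 1}, {"x": 0.002, "y": 0.001, "z": 0.11, "rx": 0, "ry": 0, "rz": -0.148, "fingers": 0.7}, {"x": 0.002, "y": 0.001, "z": 0.14, "rx": 0, "ry": 0, "rz": -0.148, "fingers": 0.4}, {"x": 0.002, "y": 0.001, "z": 0.151, "rx": 0, "ry": 0, "rz": -0.148, "fingers": 0.2}, {"x": 0.002, "y": 0.001, "z": 0.151, "rx": 0, "ry": 0, "rz": -0.148, "fingers": 0.1}, {"x": 0.002, "y": 0.001, "z": 0.151, "rx": 0, "ry": 0, "rz": -0.148, "fingers": 0.1}])

```text
time_s: 5.95
tcp_pos: [0.4822, -0.0285, 0.1307]
ee_rot: [-0.198, 3.134, -0.001]
force: [0.2, 0.4, -0.6]
gripper_width: 0.0469
```

```bash
python3 - <<'E'
from h import *
print(arm.observe()['qpos'])
t=grasp_tcp(-.05,-.04,dx=-.003); plan(t,toolV())
im=arm.snapshot("wrist"); cv2.imwrite("pics/w3.png",im[:,:,::-1])
E
```

```text
[-0.44959767  0.46745084  0.50845091  2.06315339 -0.34959569  0.69245202
  1.98265873]
shift xyz [-0.0025  0.0008  0.0005] turn [-0.0017  0.0021  0.001 ] |mm| 1.9966556471666526
```

View pics/w3.png

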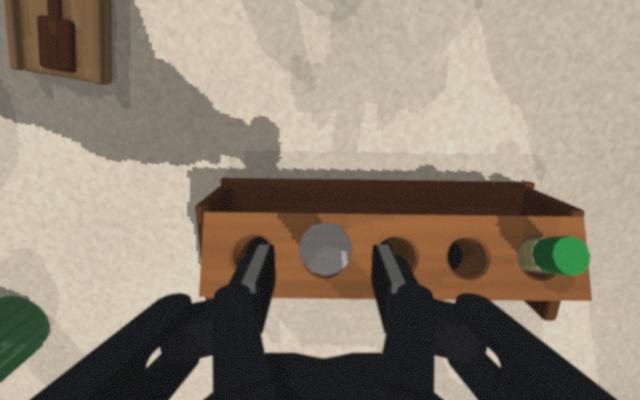

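The tall cap at (325,250) sits midway between the fingers, and the short tube is well clear at (565,255). I'll close the grip.

Request:
step_arm(rows=[{"x": 0, "y": 0, "z": 0, "rx": 0, "ry": 0, "rz": 0, "fingers": -0.2}, {"x": 0, "y": 0, "z": 0, "rx": 0, "ry": 0, "rz": 0, "fingers": -0.6}, {"x": 0, "y": 0, "z": 0, "rx": 0, "ry": 0, "rz": 0, "fingers": -1}, {"x": 0, "y": 0, "z": 0, "rx": 0, "ry": 0, "rz": 0, "fingers": -1}, {"x": 0, "y": 0, "z": 0, "rx": 0, "ry": 0, "rz": 0, "fingers": -1}], force=40)

```text
time_s: 6.62
tcp_pos: [0.4817, -0.0286, 0.1302]
ee_rot: [0.199, -3.135, 0.001]
force: [-2.5, -0.4, 6.9]
gripper_width: 0.022
```

```bash
python3 - <<'E'
from h import *
s=arm.observe();print(s['force'],s['wrist_torque'],s['tcp_pos'])
R0=R.from_rotvec(s['ee_rot'])
for n,v in (("Dz",D[:,2]),("Dx",D[:,0]),("Dy",D[:,1])): print(n,R0.inv().apply(v).round(3))
E
```

```text
[-2.51171878 -0.36258886  6.87741649] [-0.01695229  0.55949806 -0.01854626] [ 0.4816927  -0.02861118  0.13016218]
Dz [ 0.423 -0.    -0.906]
Dx [-0.906 -0.001 -0.423]
Dy [-0.001  1.    -0.001]
```

Request:
step_arm(rows=[{"x": 0.006, "y": 0, "z": -0.012, "rx": 0, "ry": 0, "rz": 0, "fingers": -1}, {"x": 0.012, "y": 0, "z": -0.025, "rx": 0, "ry": 0, "rz": 0, "fingers": -1}, {"x": 0.02, "y": 0, "z": -0.042, "rx": 0, "ry": 0, "rz": 0, "fingers": -1}, {"x": 0.026, "y": 0, "z": -0.056, "rx": 0, "ry": 0, "rz": 0, "fingers": -1}, {"x": 0.032, "y": 0, "z": -0.069, "rx": 0, "ry": 0, "rz": 0, "fingers": -1}, {"x": 0.032, "y": 0, "z": -0.069, "rx": 0, "ry": 0, "rz": 0, "fingers": -1}, {"x": 0.032, "y": 0, "z": -0.069, "rx": 0, "ry": 0, "rz": 0, "fingers": -1}])

```text
time_s: 7.5
tcp_pos: [0.4579, -0.0314, 0.1814]
ee_rot: [0.2, -3.135, 0.001]
force: [0.1, -0.7, -0.7]
gripper_width: 0.0217
```

```bash
python3 - <<'E'
from h import *
s=arm.observe();print(s['force'],s['wrist_torque'],s['tcp_pos'],s['qpos'])
P=arm.camera_params("wrist"); np.save("P4.npy",P,allow_pickle=True)
im=arm.snapshot("wrist"); cv2.imwrite("pics/w4.png",im[:,:,::-1])
im=arm.snapshot("scene"); cv2.imwrite("pics/s4.png",cv2.resize(im[130:250,250:410,::-1],None,fx=5,fy=5,interpolation=cv2.INTER_CUBIC))
E
```

```text
[ 0.12284233 -0.70731149 -0.71080859] [-0.04849814 -0.03443921 -0.01981516] [ 0.45788838 -0.0314234   0.18141928] [-0.51748194  0.34860265  0.57563467  2.07457704 -0.26376985  0.78892831
  1.91671727]
```

View pics/s4.png

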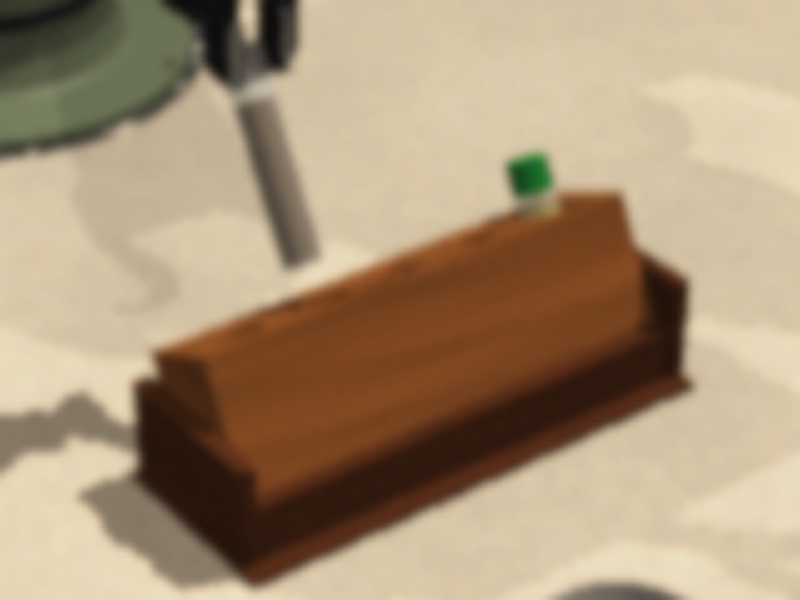

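View pics/w4.png

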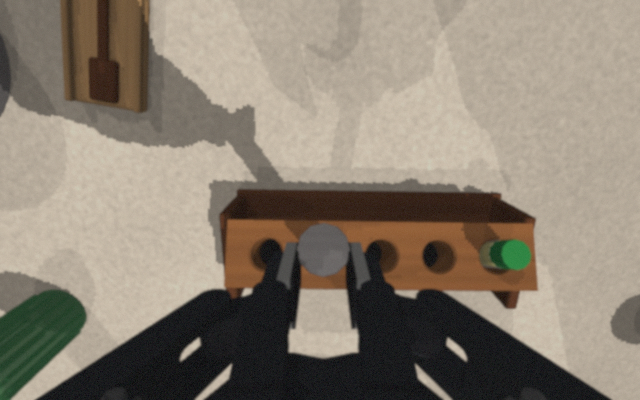

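The tube is out and clear of the deck. In the scene crop its foot is at about (303,265) and its cap is in the jaws; in the wrist view the cap is at (323,250). I'll measure its tilt and foot position in the row plane.

```bash
python3 - <<'E'
from h import *
s=arm.observe(); g=s['tcp_pos']+[0,0,.008]; n=D[:,1]
def onrow(uv,name="scene"):
    o,d=ray(name,uv); return o+d*((g-o)@n)/(d@n)
im=cv2.imread("pics/s4.png"); 
a=onrow((302.5/5+250,264/5+130)); b=onrow((258/5+250,102/5+130))
for p in(a,b,g): print(p.round(4),"deck",(D.T@(p-(MID-.05*n))).round(4))
v=D.T@(b-a); print("tilt vs axis (deg, toward -Dx +)",np.degrees(np.arctan2(-v[0],v[2])),np.linalg.norm(v))
v=D.T@(g-a); print(np.degrees(np.arctan2(-v[0],v[2])),np.linalg.norm(v))
# axial coordinate of grip at start
E
```

```text
[ 0.4987 -0.0264  0.1063] deck [-0.0032 -0.0006  0.0228]
[ 0.463  -0.0309  0.1854] deck [-0.0023 -0.0006  0.1097]
[ 0.4578 -0.0315  0.1893] deck [-0.0054 -0.0006  0.1153]
tilt vs axis (deg, toward -Dx +) -0.5444012089080582 0.08687676745219158
1.3910532037340408 0.09258817040235534
```

Request:
step_arm(rows=[{"x": 0, "y": 0.03, "z": 0, "rx": 0, "ry": 0, "rz": 0, "fingers": -1}, {"x": 0, "y": 0.0667, "z": 0, "rx": 0, "ry": 0, "rz": 0, "fingers": -1}, {"x": 0, "y": 0.0667, "z": 0, "rx": 0, "ry": 0, "rz": 0, "fingers": -1}, {"x": -0.0056, "y": 0.0667, "z": 0.0121, "rx": 0, "ry": 0, "rz": 0, "fingers": -1}, {"x": -0.0113, "y": 0.0667, "z": 0.0242, "rx": 0, "ry": 0, "rz": 0, "fingers": -1}, {"x": -0.0141, "y": 0.0667, "z": 0.0302, "rx": 0, "ry": 0, "rz": 0, "fingers": -1}, {"x": -0.0169, "y": 0.0667, "z": 0.0362, "rx": 0, "ry": 0, "rz": 0, "fingers": -1}])

```text
time_s: 8.48
tcp_pos: [0.4643, 0.0193, 0.1539]
ee_rot: [0.199, -3.135, 0.002]
force: [-0.0, -0.9, -0.2]
gripper_width: 0.0222
```

Request:
step_arm(rows=[{"x": -0.0056, "y": 0, "z": 0.0121, "rx": 0, "ry": 0, "rz": 0, "fingers": -1}, {"x": -0.0113, "y": 0, "z": 0.0242, "rx": 0, "ry": 0, "rz": 0, "fingers": -1}, {"x": -0.0135, "y": 0, "z": 0.029, "rx": 0, "ry": 0, "rz": 0, "fingers": -1}, {"x": -0.0135, "y": 0, "z": 0.029, "rx": 0, "ry": 0, "rz": 0, "fingers": -1}])

```text
time_s: 8.98
tcp_pos: [0.4741, 0.0208, 0.1324]
ee_rot: [0.2, -3.135, 0.002]
force: [1.0, 0.2, -0.4]
gripper_width: 0.0218
```

Request:
step_arm(rows=[{"x": -0.0011, "y": 0, "z": 0.0024, "rx": 0, "ry": 0, "rz": 0, "fingers": -1}, {"x": -0.0023, "y": 0, "z": 0.0048, "rx": 0, "ry": 0, "rz": 0, "fingers": -1}, {"x": -0.0034, "y": 0, "z": 0.0072, "rx": 0, "ry": 0, "rz": 0, "fingers": -1}, {"x": -0.0034, "y": 0, "z": 0.0072, "rx": 0, "ry": 0, "rz": 0, "fingers": -1}])

```text
time_s: 9.48
tcp_pos: [0.4767, 0.0212, 0.1271]
ee_rot: [0.2, -3.135, 0.002]
force: [0.7, -0.2, -0.7]
gripper_width: 0.0222
```

There's no contact 3 mm below the spacer depth, so I'll keep lowering.

Request:
step_arm(rows=[{"x": -0.0034, "y": 0, "z": 0.0072, "rx": 0, "ry": 0, "rz": 0, "fingers": -1}, {"x": -0.0068, "y": 0, "z": 0.0145, "rx": 0, "ry": 0, "rz": 0, "fingers": -1}, {"x": -0.0068, "y": 0, "z": 0.0145, "rx": 0, "ry": 0, "rz": 0, "fingers": -1}])

```text
time_s: 9.85
tcp_pos: [0.4818, 0.0218, 0.1158]
ee_rot: [0.2, -3.135, 0.002]
force: [2.0, 0.2, -0.9]
gripper_width: 0.0225
```

```bash
python3 - <<'E'
from h import *
s=arm.observe();print(s['force'],s['wrist_torque'],s['qpos'])
print("lowered past start",D[:,2]@(s['tcp_pos']-np.array([.4817,-.0286,.1302])))
E
```

```text
[ 1.98018997  0.23813645 -0.9107883 ] [ 0.15906986 -0.56456021 -0.00343077] [-0.53463965  0.49078848  0.48453438  2.07387518 -0.36452699  0.65924237
  1.89123961]
lowered past start -0.01574552142526919
```

Request:
step_arm(rows=[{"x": -0.0028, "y": 0, "z": 0.006, "rx": 0, "ry": 0, "rz": 0, "fingers": -1}, {"x": -0.0056, "y": 0, "z": 0.0121, "rx": 0, "ry": 0, "rz": 0, "fingers": -1}, {"x": -0.0056, "y": 0, "z": 0.0121, "rx": 0, "ry": 0, "rz": 0, "fingers": -1}])

```text
time_s: 10.22
tcp_pos: [0.4864, 0.0225, 0.107]
ee_rot: [-0.2, 3.135, -0.002]
force: [4.6, 1.3, -2.8]
gripper_width: 0.0217
```

Request:
step_arm(rows=[{"x": -0.0011, "y": 0, "z": 0.0024, "rx": 0, "ry": 0, "rz": 0, "fingers": -1}, {"x": -0.0017, "y": 0, "z": 0.0036, "rx": 0, "ry": 0, "rz": 0, "fingers": -1}, {"x": -0.0017, "y": 0, "z": 0.0036, "rx": 0, "ry": 0, "rz": 0, "fingers": -1}])

```text
time_s: 10.6
tcp_pos: [0.4876, 0.0227, 0.1048]
ee_rot: [-0.2, 3.135, -0.001]
force: [2.8, 0.4, 5.8]
gripper_width: 0.0218
```

Request:
step_arm(rows=[{"x": -0.0006, "y": 0, "z": 0.0012, "rx": 0, "ry": 0, "rz": 0, "fingers": -1}, {"x": -0.0009, "y": 0, "z": 0.0018, "rx": 0, "ry": 0, "rz": 0, "fingers": -1}, {"x": -0.0009, "y": 0, "z": 0.0018, "rx": 0, "ry": 0, "rz": 0, "fingers": -1}])

```text
time_s: 10.98
tcp_pos: [0.4884, 0.0227, 0.1036]
ee_rot: [-0.2, 3.134, -0.001]
force: [2.7, 1.2, 7.7]
gripper_width: 0.0222
```

```bash
python3 - <<'E'
from h import *
s=arm.observe();print(s['force'],s['wrist_torque'],s['qpos'])
print("lowered past start",D[:,2]@(s['tcp_pos']-np.array([.4817,-.0286,.1302])))
P=arm.camera_params("wrist")
im=arm.snapshot("wrist"); cv2.imwrite("pics/w5.png",im[:,:,::-1])
im=arm.snapshot("scene"); cv2.imwrite("pics/s5.png",cv2.resize(im[130:250,250:410,::-1],None,fx=5,fy=5,interpolation=cv2.INTER_CUBIC))
E
```

```text
[2.69118319 1.22627154 7.73877661] [ 0.26188884 -0.66027465  0.02843847] [-0.51757431  0.51907938  0.46666159  2.06684969 -0.38307611  0.63753841
  1.90587634]
lowered past start -0.0296789376925566
```

View pics/w5.png

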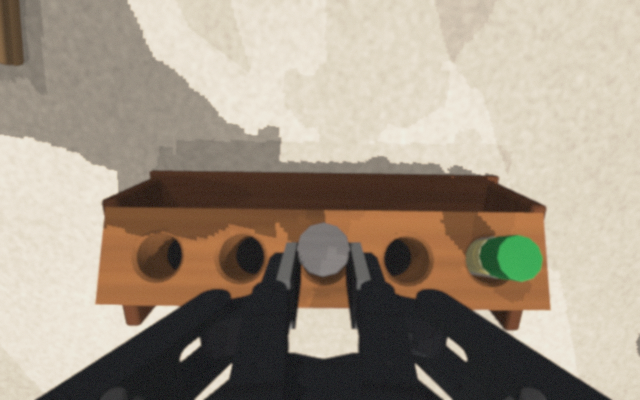

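The tube stands on the bottom, 29.7 mm deeper than at the start with an 8 N upward push. It is in the middle well, with the cap at (323,250). I'll release and rise.

Request:
step_arm(rows=[{"x": 0, "y": 0, "z": 0, "rx": 0, "ry": 0, "rz": 0, "fingers": -0.3}, {"x": 0, "y": 0, "z": 0, "rx": 0, "ry": 0, "rz": 0, "fingers": 0}, {"x": 0, "y": 0, "z": 0, "rx": 0, "ry": 0, "rz": 0, "fingers": 0.15}, {"x": 0, "y": 0, "z": 0, "rx": 0, "ry": 0, "rz": 0, "fingers": 0.15}, {"x": 0, "y": 0, "z": 0, "rx": 0, "ry": 0, "rz": 0, "fingers": 0.15}])

```text
time_s: 11.7
tcp_pos: [0.4878, 0.0226, 0.1032]
ee_rot: [0.2, -3.135, 0.002]
force: [-0.3, 0.3, -0.5]
gripper_width: 0.0494
```

Request:
step_arm(rows=[{"x": 0, "y": 0, "z": -0.03, "rx": 0, "ry": 0, "rz": 0, "fingers": 0.15}, {"x": 0, "y": 0, "z": -0.07, "rx": 0, "ry": 0, "rz": 0, "fingers": 0.15}, {"x": 0, "y": 0, "z": -0.13, "rx": 0, "ry": 0, "rz": 0, "fingers": 0.15}, {"x": 0.03, "y": 0, "z": -0.2, "rx": 0, "ry": 0, "rz": 0, "fingers": 0.15}, {"x": 0.03, "y": 0, "z": -0.2, "rx": 0, "ry": 0, "rz": 0, "fingers": 0.15}])

```text
time_s: 12.32
tcp_pos: [0.466, 0.0199, 0.2562]
ee_rot: [-0.199, 3.131, 0.002]
force: [-0.6, 0.7, -1.4]
gripper_width: 0.049
```

```bash
python3 - <<'E'
from h import *
s=arm.observe();print(s['force'],s['tcp_pos'])
im=arm.snapshot("wrist"); im2=arm.snapshot("scene")
b=cv2.resize(im2[140:250,250:410,::-1],None,fx=4,fy=4,interpolation=cv2.INTER_CUBIC)
c=np.vstack([b[:320],im[100:330,:,::-1]]); cv2.imwrite("pics/s6.png",c); print(c.shape)
P=arm.camera_params("scene")
print("expected cap top scene crop",((proj("scene",[MID+.05*D[:,2],MID+.08*D[:,2]],P)-[250,140])*4))
E
```

```text
[-0.55145831  0.66391927 -1.42477501] [0.46599148 0.01985306 0.25617941]
(550, 640, 3)
expected cap top scene crop [[296.56408335 106.69187801]
 [284.56807595  62.60477809]]
```

View pics/s6.png

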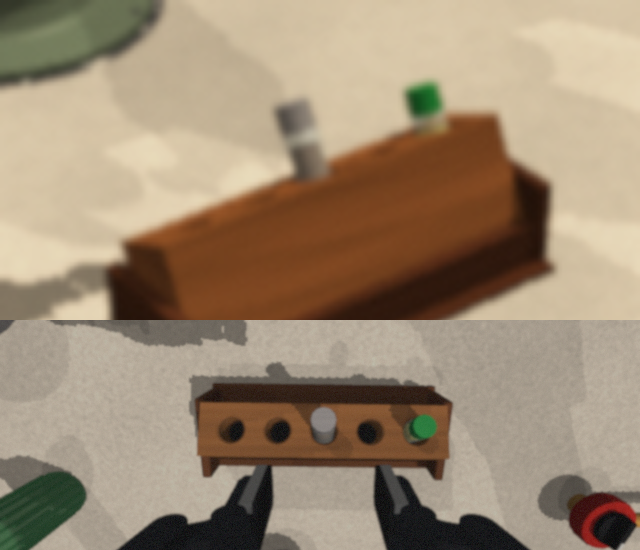

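The tall tube is in the middle well. Its cap top is at about (291,104) in the scene crop, where 50 mm standing out should appear at (297,107) and 80 mm at (285,63). The gripper is clear.

```bash
python3 -c "
from bench import arm
print(arm.sign_off())"
```

```text
the job is handed in; nothing more can be done
None
```

The tall tube stands cap up in the middle well, which turned out to be the deep one, and the job is handed in at about 12.5 s of the 72 s allowed. It gave no verdict.

- **Approach:** With the tool tilted 25° like the tubes, joints 5 and 6 stopped at their limits. One joint-5 reading there was -1.263 against a limit of -1.26. I backed off without touching the tube and gripped it with the tool vertical and the jaws along the row.
- **Drawing out:** I pulled the tube about 57 mm along the well axis. The picture showed it fully out, with its foot roughly 2 cm above the deck.
- **Finding the well:** The middle well was the first one I tried, and there was no stop at spacer depth. The tube met the bottom 29.7 mm deeper than where it started, against 30 mm expected, with about 8 N pushing back.
- **Letting go:** I opened the gripper only while the tube stood on the bottom, then rose clear.
- **Last checks:** The tube's cap appears where 50 mm standing out should put it, to about 6 px in a picture enlarged four times. The short tube is still standing in its well. The force reading after letting go was near zero. I did not measure the other kitchen things again, but the arm never came near them.

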